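Refit the hob knob and hold the igniter pressed

TASK

First slide the saucepan along the iron pan supports, without lifting or tipping it, from the front burner onto the middle of the rear burner. Then pick up the loose hob knob from the worktop, turn it so that the flat in its bore matches the flat of the bare D-shaped tap spindle, push it fully home on the spindle, and press it well in against the tap's spring, as one does to spark the burner. Finish while still holding the knob pressed in; leave the other knob, the mug, the salt jar and the pepper mill alone.

Things in the scene. Friction and masses are not known exactly. Their poses are not given: they have to be found in the camera images.
- hob: Fixed gas hob on the worktop: black glass 300 mm wide (x), 510 mm deep (y), 6 mm high. Origin: centre of its underside; y points from the front edge, with the taps, to the rear. Cast-iron pan support x -120..120, y -166..231 mm, flat top 46 mm above the worktop. Two taps at x = -45 and +45, y = -207 mm: one has its knob on, the other is the bare spindle (which is which changes).
- rear_burner (a point): Centre of the rear burner, at the height of the top of the pan supports (46 mm above the worktop); the saucepan shall stand here. 129 mm behind the hob's origin along its y. Axes of the hob.
- front_burner (a point): The same for the front burner, 193 mm before the rear one; the saucepan starts here, within about 15 mm.
- pan: Loose empty steel saucepan, 0.6 to 0.9 kg: base 164 mm, rim 180 mm across, 90 mm high, wall 3 mm. Origin: centre of its underside, z up. Its one straight level handle points along its own -x, at the start roughly to the robot's side: a bar 20 mm wide (y), 15 mm high, from 105 to 240 mm from the pan's axis, its middle 70 mm above the pan's underside.
- pan_handle (a point): Grip point in the middle of the handle's section, 135 mm from the pan's axis and 70 mm above its underside; axes of the pan.
- knob: Loose black hob knob, 45 g, upright on the worktop: 28 mm high, 40 mm across (x), two upright grip flats 28 mm apart facing its +y and -y. Origin: centre of its underside. White pointer line on top towards +x. D-shaped blind bore from below, on its axis, 15 mm deep, 11 mm across, its flat on the +x side 2.4 mm from the axis: 0.4 to 0.5 mm clearance, 1 mm lead-in.
- knob_pointer (a point): Outer end of the white pointer line on the knob's top: 18 mm from its axis towards its +x, 28 mm above its underside. Axes of the knob. With the knob on right, it lies on the side of the spindle's flat, towards the hob's rear.
- spindle_tip (a point): Centre of the end face of the bare upright steel spindle, 28 mm above the worktop at rest. D-shaft 10 mm across, one flat on its own +x side, 2 mm from the axis; 0.6 mm chamfer. It does not turn; its flat faces the hob's rear (hob +y). Knob fully home: the knob's x points the same way as this x, and the knob's origin lies 15 mm below this point (it bottoms in the bore).
- spindle (a joint): How far the bare spindle is pressed down into the tap, in m: 0 at rest, 0.004 at its stop. A spring pushes back with 5 N at the start of the travel and 9 N at the stop.
- other_knob_top (a point): Centre of the top of the other, identical knob, fitted on its tap beside the bare spindle, 90 mm from it; 41 mm above the worktop.
- other_knob (a joint): How far the other knob is pressed down, in m: 0 at rest, to 0.004. Leave it alone.
- mug: White mug, loose bystander, 82 mm across and 92 mm high, on the worktop before the hob. Origin: centre of its underside.
- salt_jar: Glass jar with steel cap, loose bystander, 60 mm across and 105 mm high, on the worktop. Origin: centre of its underside.
- pepper_mill: Dark wooden pepper mill, loose bystander, 58 mm across and 175 mm high, on the worktop to the left of the hob. Origin: centre of its underside.
Not all that is in view belongs to the job. What is shaped like the knob but pink is not meant.

How it is judged (in metres and radians):
On the way, in this order (a step that is already met when the one before it is completed fails the run):
1. The saucepan stands still on the middle of the rear burner, the knob not yet on the spindle (horizontal distance between pan and rear_burner below 0.025 m and height (world z) of pan between 0.042 and 0.05 m and angle between pan's own z axis and vertical below 0.06 rad and linear speed of pan below 0.02 m/s and horizontal distance between knob and spindle_tip above 0.03 m), for 0.2 s.
2. The knob sits fully home on the spindle, flat to flat (horizontal distance between knob and spindle_tip below 0.003 m and z of knob in the frame of spindle_tip below -0.0125 m and angle between the x axis of knob and the x axis of spindle_tip, either way round below 0.35 rad and x of knob_pointer in the frame of spindle_tip above 0.012 m and angle between knob's own z axis and vertical below 0.1 rad), for 0.1 s.
At the end, for the whole second after the job is handed in: The knob is fully home on the spindle (within 2.5 mm), centred within 3 mm, flat to flat within 0.35 rad; the fingers still press on it and hold the spindle down more than 2 of its 4 mm. The saucepan rests level on the supports, within 25 mm of the rear burner's centre (all of step 2 and value of joint spindle above 0.002 m and contact force between the fingers and knob above 2 N and horizontal distance between pan and rear_burner below 0.025 m and height (world z) of pan between 0.042 and 0.05 m and angle between pan's own z axis and vertical below 0.06 rad and linear speed of pan below 0.02 m/s); the arm keeps its last pose, push and grip.
It fails at once if The saucepan is lifted off the supports (more than 10 mm) or tipped (height (world z) of pan above 0.056 m or angle between pan's own z axis and vertical above 0.12 rad).
It fails at once if The other knob is pressed (value of joint other_knob above 0.002 m).
It fails at once if A bystander is pushed away or knocked over (distance of any of mug, salt_jar, pepper_mill from where it was at the start of the episode above 0.03 m or angle between any of mug, salt_jar, pepper_mill's own z axis and vertical above 0.4 rad).
It also fails if it takes over 64 s, if anything falls off the work surface, if the arm or the gripper's body presses on something with over 40 N, if the wrist force passes 120 N, or if a joint passes its speed limit or range.

ROBOT

A 6-joint arm with a two-finger parallel gripper is mounted at the origin on the work surface. World frame = base frame: x ahead of the robot, y to its left, z up, the work surface at z = 0. Lengths are in mm, angles in rad, forces in N, time in s.
With the tool pointing down it reaches from about 275 to 825 mm from the base axis. Payload 4.9 kg.
Tool frame: the origin (TCP) lies on the mounting face of the last link; the fingertips stand 173 mm ahead of it and the grasp point (between the pads) lies 155 mm ahead of it; z points along the fingers, y is the line along which they close (so a half turn about z gives the same grasp; the last joint's range is limited). The gripper opens to 85 mm and grips with 20 to 120 N. Pads are 22 mm wide; open, the fingers measure 114 mm over their backs; the gripper's body (76 mm by 85 mm) begins 54 mm behind the grasp point. The pads swing forward as they close: fully open they stand 13 mm farther back than shut.
Start: joints at [-1.305, 0.326, -0.193, 1.052, 0, 1.437], TCP at [214.092, -506.64, 404.681] pointing down, gripper open.
Joint ranges: [-2.65, 2.65], [-0.97, 1.79], [-1.3, 1.35], [-1.93, 2.1], [-1.47, 1.37], [-3.14, 3.14]. Speed limits (rad/s): [2.57, 2.57, 3.14, 3.14, 3.14, 3.14].

INTERFACE

Orientations are given as a rotation vector (axis times angle).
In Python, from workcell import robot gives the robot as it stands. The module is installed in compiled form; this text tells all that it offers.
- The arm moves only by the tool jog_arm, never from a script. Its argument "increments" is a list of rows, each a list of 7 numbers: the shift along the world's x, y, z in mm, then the turn, a rotation vector about the world's x, y, z in rad, then the finger opening in mm, from 0 to 85.4. A call has 1 to 10 rows; each row shifts and turns the commanded pose from where the row before left it; what a row does not reach is not made up. A row lasts 1/10 s, in which the tool goes at most 50 mm and 8.59 degrees, less where a joint would pass 70% of its speed; a pose out of reach is approached as far as the arm can. A call is refused whole if a number of a shift passes 50 or a number of a turn 0.15, either way. A call with a gripper value outside its range is refused whole. The fingers move at their own pace and stop on an object; "newtons" is the grip in N (left out, the last holds). Time passes only in rows, so rows that do not move let the fingers close. It gives the time, the measured TCP pose, the force, the opening and the grip force at its end, in the units of the state.
- robot.state(): the state, without advancing time (a new reading comes with each control period).
- robot.camera(name): name is "scene" or "side" or "wrist"; returns a dict with "pixels" (480x640x3 uint8, red, green, blue), "fx", "fy", "cx", "cy" (pixels), "rvec" (rotation vector, rad) and "tvec" (3), from world to camera coordinates, as OpenCV has them; the wrist camera has in their place "tool_from_camera" (4x4, takes a point from camera to tool coordinates, whose origin is the TCP and whose axes are the flange's). Camera axes: x right, y down, z forward; pixel columns grow to the right and rows downward; lengths in mm; the calibration is good to about 2 mm. A picture is of the moment at which its call begins: read the wrist's pose just before it. There is no depth.
- robot.sign_off(): hands the job in; it is judged then, once.
The state is a dict: "clock": time; "joint_positions": joint angles; "joint_vel": joint speeds; "joint_efforts": joint torques, N m; "position": TCP position; "ee_rot": TCP orientation; "force": force on the tool from outside, world axes, zero at the start; "torque": the same for the moment, N m; "finger_gap": finger opening in mm; "grasp_force": force on a finger pad.
Only numpy, scipy, OpenCV 4.12 (cv2) and the standard library are available. Lean on these libraries where they do the work, as an engineer would, in place of code of your own. Each camera call takes 0.05 s, during which the arm holds its last target. There are 200 camera calls.

## Working session

There is one attempt and no reset: what is moved stays moved. The work goes in short steps, Python scripts to look and compute and a tool call to move; the robot and the scene stay as the last step left them, time stands still between calls to the robot, and variables do not carry over. Pictures are saved under pics/ and viewed, at most 10 in all, crops included, and the job is handed in when it is done.

Besides the shell and the picture viewer there is one more tool, called after "Call:" as name(argument=value, ...), one argument or row to a line, values as JSON. jog_arm: Moves the arm, as the interface text tells. Its arguments: {"type":"object","properties":{"increments":{"type":"array","items":{"type":"array","items":{"type":"number"}}},"newtons":{"type":"number"}},"required":["increments"]}

```bash
mkdir -p pics; cat > h.py <<'E'
import numpy as np, cv2
from scipy.spatial.transform import Rotation as R
from workcell import robot
def cam(n):
    s=robot.state(); c=robot.camera(n)
    K=np.array([[c['fx'],0,c['cx']],[0,c['fy'],c['cy']],[0,0,1]],float)
    if n=='wrist':
        T=np.eye(4);T[:3,:3]=R.from_rotvec(s['ee_rot']).as_matrix();T[:3,3]=s['position']
        T=T@np.array(c['tool_from_camera']); Rw=T[:3,:3];o=T[:3,3]
    else:
        Rw=R.from_rotvec(np.ravel(c['rvec'])).as_matrix().T; o=-Rw@np.ravel(c['tvec'])
    return dict(im=np.array(c['pixels']),K=K,R=Rw,o=o)
def ray(c,u,v):
    return c['R']@np.linalg.inv(c['K'])@np.array([u,v,1.])
def onz(c,u,v,z):
    d=ray(c,u,v); return c['o']+d*(z-c['o'][2])/d[2]
def proj(c,p):
    q=c['K']@(c['R'].T@(np.array(p,float)-c['o'])); return q[:2]/q[2]
def save(c,f): cv2.imwrite('pics/'+f,c['im'][:,:,::-1])
E
python3 - <<'E'
from h import *
import pickle
a={n:cam(n) for n in('scene','side')}
pickle.dump(a,open('a.pkl','wb'))
for n in a: save(a[n],n+'0.png'); print(n,a[n]['o'],a[n]['R'][:,2])
s=robot.state();print(s['position'],s['ee_rot'],s['force'],s['clock'])
E
```

```text
scene [1191.51804    -315.99741631 1116.17526983] [-0.54296234  0.26732038 -0.79607268]
side [  329.05162423 -1045.21524848   914.23701508] [ 0.11095534  0.79791312 -0.59247242]
[ 214.03062403 -506.38262269  403.99474875] [-3.07754101e+00 -6.23530528e-01  1.17760828e-04] [0.06867757 0.03480829 0.36465631] 0.1
```

View pics/scene0.png

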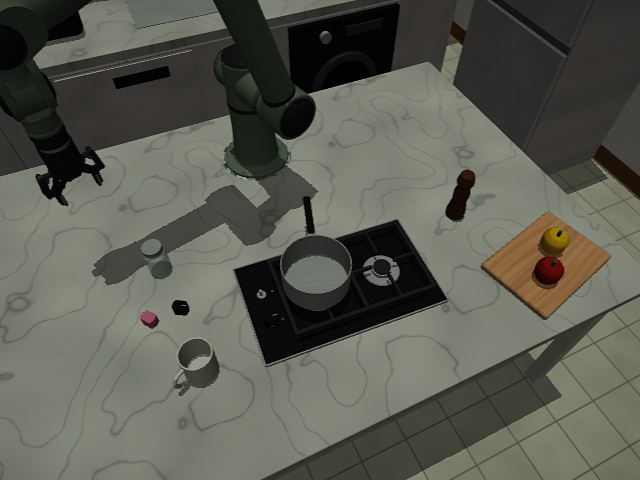

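View pics/side0.png

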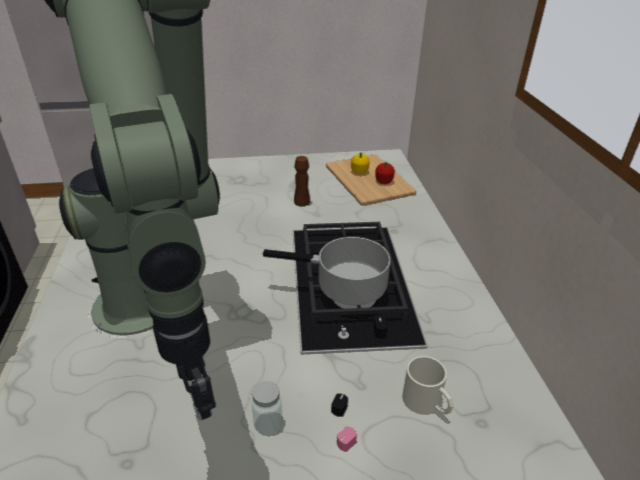

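The scene view shows the black loose knob at (180,307), a pink decoy at (149,319) and the fitted knob at about (273,320). The bare spindle is at (262,294), the pan at (316,270) with its handle from (307,200) to (313,233), and the hob corners are at (235,269), (397,220), (447,300) and (266,363). In the side view the knob is at (340,404), the spindle at (343,334) and the fitted knob at (380,326). The dark things that could be mistaken for the knob are the fitted knob and the handle. I choose the loose black one on the worktop.

```bash
python3 - <<'E'
from h import *
import pickle
a=pickle.load(open('a.pkl','rb')); np.set_printoptions(precision=1,suppress=True)
S,D=a['scene'],a['side']
co=[onz(S,*p,6)[:2] for p in[(235,269),(397,220),(447,300),(266,363)]]
print('hob scene',co)
c2=[onz(D,*p,6)[:2] for p in[(301,348),(293,230),(383,225),(421,346)]]
print('hob side',c2)
h1=[onz(S,*p,123)[:2] for p in[(307,199),(312,233)]];h2=[onz(D,*p,123)[:2] for p in[(264,252),(312,258)]]
print('handle',h1,h2)
print('spindle',onz(S,262,291,28)[:2],onz(D,343,330,28)[:2])
print('other',onz(S,272,318,41)[:2],onz(D,380,321,41)[:2])
print('knob',onz(S,180,307,14)[:2],onz(D,340,404,14)[:2])
print('pink',onz(S,149,319,14)[:2],'mug',onz(S,197,380,0)[:2],onz(D,424,408,0)[:2],'jar',onz(S,160,275,0)[:2],onz(D,267,430,0)[:2])
# pan rim: ellipse of bright rim, side/scene extents at z=136
for c,u0,u1,v in((S,281,352,265),(D,320,390,262)):
    print('rim',onz(c,u0,v,136)[:2],onz(c,u1,v,136)[:2])
v=np.hstack([cv2.resize(S['im'][250:370,120:320],(500,300)),cv2.resize(D['im'][310:450,250:390],(300,300))])
cv2.imwrite('pics/crop.png',v[:,:,::-1])
E
```

```text
hob scene [array([ 416.6, -215.7]), array([449.2, 287.9]), array([747.7, 269.2]), array([ 711.7, -235.2])]
hob side [array([ 415.8, -210.5]), array([446.4, 289.3]), array([736.8, 282.8]), array([ 701.6, -240. ])]
handle [array([356.4,  32.3]), array([473.1,  -4.4])] [array([346.5,  25.2]), array([466.9, -15.5])]
spindle [ 528.5 -175.2] [ 520.8 -185.6]
other [ 621.3 -181.7] [ 612.7 -179.5]
knob [ 476.8 -385.1] [ 479.1 -385.1]
pink [ 478.2 -466.2] mug [ 680.3 -400.1] [ 657.3 -407.5] jar [ 345.5 -410.4] [ 322.6 -418.6]
rim [ 543.2 -119.9] [616.4  40.9]
rim [482.3 -51.2] [655.8 -72.5]
```

View pics/crop.png

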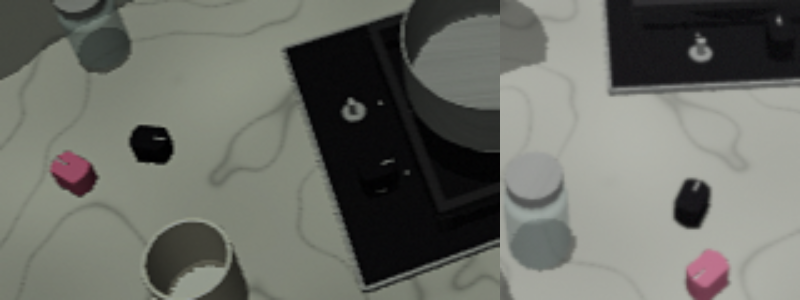

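The crop confirms the choice: the black loose knob is upright at about world (478,-385), with its pointer towards the rear. The pan handle is at about -0.31 rad. I'm moving above the handle.

Call:
jog_arm(
  increments=[
    [12,30,0,0,0,0.14,85],
    [12,30,0,0,0,0.14,85],
    [12,30,0,0,0,0.14,85],
    [12,30,0,0,0,0.14,85],
    [12,30,0,0,0,0.14,85],
    [12,30,0,0,0,0.14,85],
    [12,30,0,0,0,0.14,85],
    [12,30,0,0,0,0.14,85],
    [12,30,0,0,0,0.14,85],
    [12,30,0,0,0,0.14,85],
  ],
)

```text
clock: 1.1
position: [334.2, -205.3, 404.5]
ee_rot: [-1.946, -2.466, -0.0]
force: [0.9, -0.2, -0.0]
finger_gap: 84.8
grasp_force: 0.0
```

Call:
jog_arm(
  increments=[
    [12,30,0,0,0,0.14,85],
    [13,30,0,0,0,0.14,85],
    [13,30,0,0,0,0.14,85],
    [13,30,0,0,0,0.14,85],
    [13,30,0,0,0,0.14,85],
    [13,30,0,0,0,0.14,85],
    [13,30,0,0,0,0.14,85],
    [0,0,0,0,0,0.05,85],
    [0,0,0,0,0,0,85],
    [0,0,0,0,0,0,85],
  ],
)

```text
clock: 2.1
position: [423.9, 3.3, 404.4]
ee_rot: [-0.49, -3.102, 0.0]
force: [-0.2, 0.2, -0.5]
finger_gap: 85.1
grasp_force: 0.0
```

```bash
cat >> h.py <<'E'
def st():
    s=robot.state(); M=R.from_rotvec(s['ee_rot']).as_matrix()
    print('t',s['clock'],'pos',np.round(s['position'],1),'yaw',round(float(np.arctan2(M[1,0],M[0,0])),3),'z',np.round(M[:,2],3),'F',np.round(s['force'],1),'gap',s['finger_gap'],'gf',s['grasp_force'],'q',np.round(s['joint_positions'],2))
E
python3 - <<'E'
from h import *
import pickle
st();c=cam('wrist');pickle.dump(c,open('w1.pkl','wb'));save(c,'w1.png');print(c['o'],c['R'])
E
```

```text
t 2.1 pos [423.9   3.3 404.4] yaw 2.829 z [-0.001  0.    -1.   ] F [-0.2  0.2 -0.5] gap 85.05115760647956 gf 0.0 q [-0.17  0.09 -0.49  0.99 -0.    0.15]
[353.36463559  26.15906933 372.92095938] [[ 3.07865710e-01  9.09935437e-01  2.77914025e-01]
 [ 9.51429821e-01 -2.94441986e-01 -8.99178099e-02]
 [ 1.01556921e-05  2.92098301e-01 -9.56388301e-01]]
```

View pics/w1.png

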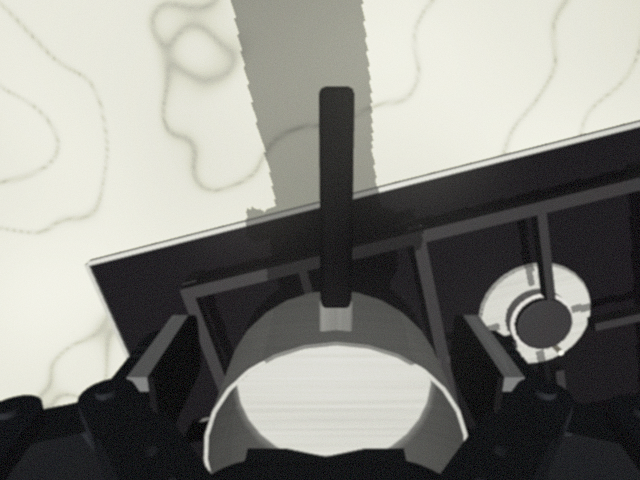

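The wrist view shows the handle from (337,87) to (336,305), nearly aligned with the tool, and the rear burner cap at about (543,322). The hob's left edge runs from (90,262) to (640,122).

```bash
python3 - <<'E'
from h import *
import pickle
c=pickle.load(open('w1.pkl','rb'))
t=onz(c,337,87,123.5)[:2];e=onz(c,336,305,123.5)[:2]
d=(e-t)/np.linalg.norm(e-t);print('handle',t,e,np.linalg.norm(e-t),np.arctan2(d[1],d[0]))
p=t+240*d;print('pan',p,t+75*d)
print('rim',onz(c,206,430,136)[:2],onz(c,466,430,136)[:2])
for z in(20,30):print('cap',onz(c,543,322,z)[:2])
a=onz(c,90,262,6)[:2];b=onz(c,640,122,6)[:2];u=(b-a)/np.linalg.norm(b-a);x=np.array([u[1],-u[0]])
o=a+255*u+150*x;print('hob',a,b,u,'centre',o,'rear',o+129*u,'spindle?',o-207*u-45*x)
E
```

```text
handle [345.10912965  35.58558051] [469.01015433  -4.08111622] 130.09577528109622 -0.30983742178742063
pan [573.68108641 -37.59133238] [416.53786614  12.71779523]
rim [ 523.21272133 -111.72177957] [576.19480383  52.00943959]
cap [590.84630836 156.74238026]
cap [584.11727551 153.04230784]
hob [ 414.69371048 -216.53166471] [443.44770783 268.05698488] [0.05923274 0.9982442 ] centre [579.53468793  29.13569607] rear [587.17571075 157.90919789] spindle? [ 522.35252277 -174.83538028]
```

Call:
jog_arm(
  increments=[
    [-5,9,-30,0,0,0,85],
    [0,0,-30,0,0,0,85],
    [0,0,-30,0,0,0,85],
    [0,0,-25,0,0,0,85],
    [0,0,-18,0,0,0,50],
    [0,0,0,0,0,0,0],
    [0,0,0,0,0,0,0],
    [0,0,0,0,0,0,0],
    [0,0,0,0,0,0,0],
    [0,0,0,0,0,0,0],
  ],
  newtons=50,
)

```text
clock: 3.15
position: [419.6, 12.2, 272.7]
ee_rot: [0.488, 3.101, -0.001]
force: [-0.0, 0.8, 3.3]
finger_gap: 19.5
grasp_force: 52.6
```

Call:
jog_arm(
  increments=[
    [0,0,0,0,0,0,0],
    [0,0,0,0,0,0,0],
    [0,0,0,0,0,0,0],
  ],
)

```text
clock: 3.45
position: [419.5, 12.3, 272.4]
ee_rot: [0.488, 3.102, -0.0]
force: [-1.0, -0.2, 6.4]
finger_gap: 19.1
grasp_force: 52.9
```

Call:
jog_arm(
  increments=[
    [0,5,0,0,0,0,0],
    [0.5,9,0,0,0,0,0],
    [0.5,9,0,0,0,0,0],
    [0.5,9,0,0,0,0,0],
    [1,10,0,0,0,0,0],
    [1,10,0,0,0,0,0],
    [1,10,0,0,0,0,0],
    [1,10,0,0,0,0,0],
    [1,10,0,0,0,0,0],
    [0.5,10,0,0,0,0,0],
  ],
)

```text
clock: 4.45
position: [426.5, 103.9, 272.1]
ee_rot: [0.491, 3.101, -0.006]
force: [0.1, -6.3, 3.8]
finger_gap: 19.1
grasp_force: 52.7
```

```bash
python3 -c "
from h import *
st()"
```

```text
t 4.45 pos [426.5 103.9 272.1] yaw 2.827 z [ 0.001 -0.004 -1.   ] F [ 0.1 -6.3  3.8] gap 19.146673133518313 gf 52.728851437568665 q [ 0.07  0.27 -0.66  0.64 -0.    0.39]
```

Call:
jog_arm(
  increments=[
    [1,10,0,0,0,0,0],
    [0.5,10,0,0,0,0,0],
    [0.5,10,0,0,0,0,0],
    [0.5,10,0,0,0,0,0],
    [1,10,0,0,0,0,0],
    [0.5,10,0,0,0,0,0],
    [0.5,10,0,0,0,0,0],
    [0.5,10,0,0,0,0,0],
    [0.5,10,0,0,0,0,0],
    [0.5,9,0,0,0,0,0],
  ],
)

```text
clock: 5.45
position: [432.1, 202.9, 271.9]
ee_rot: [0.491, 3.101, -0.007]
force: [-0.7, -5.5, 3.8]
finger_gap: 19.2
grasp_force: 52.9
```

Call:
jog_arm(
  increments=[
    [0,4,0,0,0,0,0],
    [0,0,0,0,0,0,0],
    [0,0,0,0,0,0,0],
    [0,0,0,0,0,0,0],
  ],
)

```text
clock: 5.85
position: [432.3, 207.1, 272.0]
ee_rot: [0.489, 3.102, -0.001]
force: [-0.0, -3.4, 5.3]
finger_gap: 18.9
grasp_force: 52.9
```

```bash
python3 - <<'E'
from h import *
st();D=cam('side');S=cam('scene')
v=np.hstack([cv2.resize(S['im'][180:380,220:460],(432,360)),cv2.resize(D['im'][190:390,250:450],(360,360))])
cv2.imwrite('pics/slid.png',v[:,:,::-1])
for c,n in((S,'scene'),(D,'side')):
    for nm,p in(('rear',(587,157,46)),('rim+x',(677,157,136)),('rim-x',(497,157,136))): print(n,nm,np.round(proj(c,p)))
E
```

```text
t 5.85 pos [432.3 207.1 272. ] yaw 2.829 z [ 0.001 -0.001 -1.   ] F [-0.  -3.4  5.3] gap 18.867896220250373 gf 52.94713318347931 q [ 0.29  0.34 -0.56  0.67 -0.    0.61]
scene rear [383. 261.]
scene rim+x [405. 267.]
scene rim-x [370. 217.]
side rear [345. 241.]
side rim+x [377. 213.]
side rim-x [315. 217.]
```

View pics/slid.png

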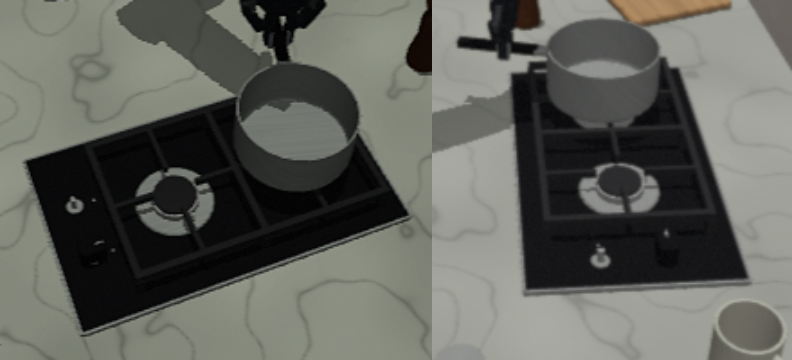

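The pan rim spans 314 to 377 px in the side view, against 315 to 377 predicted, so the pan is on the rear burner. I'm releasing it and going over to the knob.

Call:
jog_arm(
  increments=[
    [0,0,0,0,0,0,85],
    [0,0,0,0,0,0,85],
    [0,0,0,0,0,0,85],
    [0,0,0,0,0,0,85],
    [0,0,15,0,0,0,85],
    [0,0,30,0,0,0,85],
    [0,0,40,0,0,0,85],
    [2,-25,35,0,0,-0.1,85],
    [3,-35,10,0,0,-0.1,85],
    [3,-35,0,0,0,-0.1,85],
  ],
)

```text
clock: 6.95
position: [440.7, 111.9, 403.9]
ee_rot: [0.948, 2.991, 0.003]
force: [0.1, -0.6, -0.2]
finger_gap: 85.1
grasp_force: 0.0
```

Call:
jog_arm(
  increments=[
    [3,-38,0,0,0,-0.1,85],
    [3,-38,0,0,0,-0.1,85],
    [3,-38,0,0,0,-0.1,85],
    [3,-38,0,0,0,-0.1,85],
    [3,-38,0,0,0,-0.1,85],
    [3,-38,0,0,0,-0.1,85],
    [3,-38,0,0,0,-0.1,85],
    [3,-38,0,0,0,-0.1,85],
    [3,-38,0,0,0,-0.1,85],
    [3,-38,0,0,0,-0.1,85],
  ],
)

```text
clock: 7.95
position: [470.0, -269.1, 401.5]
ee_rot: [-2.271, -2.171, -0.001]
force: [0.3, 1.2, -0.2]
finger_gap: 85.1
grasp_force: 0.0
```

Call:
jog_arm(
  increments=[
    [3,-38,0,0,0,-0.1,85],
    [3,-38,-30,0,0,0,85],
    [2,-34,-30,0,0,0,85],
    [0,0,0,0,0,0,85],
    [0,0,0,0,0,0,85],
  ],
)

```text
clock: 8.45
position: [477.6, -377.8, 340.3]
ee_rot: [-2.371, -2.056, -0.001]
force: [0.1, 0.6, -0.0]
finger_gap: 85.2
grasp_force: 0.0
```

```bash
python3 - <<'E'
from h import *
import pickle
st();c=cam('wrist');pickle.dump(c,open('w2.pkl','wb'));save(c,'w2.png')
print(proj(c,(478,-385,14)))
E
```

```text
t 8.45 pos [ 477.6 -377.8  340.3] yaw 1.429 z [-0.002  0.003 -1.   ] F [ 0.1  0.6 -0. ] gap 85.19529698266126 gf 0.0 q [-0.79  0.48 -0.12  0.97  0.    0.92]
[327.37172022 229.42024125]
```

View pics/w2.png

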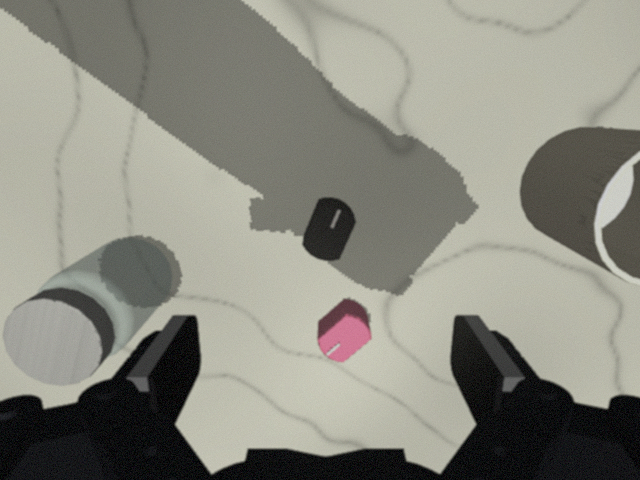

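The black knob is at (329,229), with its pointer from (332,227) to (339,210). The pink decoy is at (345,330), the jar is left and the mug right.

```bash
python3 - <<'E'
from h import *
import pickle
c=pickle.load(open('w2.pkl','rb'));g=cv2.cvtColor(c['im'],cv2.COLOR_RGB2GRAY)
sub=g[195:265,295:362]
dark=(sub<60).astype(np.uint8)
ct=max(cv2.findContours(dark,0,2)[0],key=cv2.contourArea);h=cv2.convexHull(ct)
m=cv2.fillConvexPoly(np.zeros_like(sub),h,1)
m=cv2.erode(m,np.ones((5,5)))
ys,xs=np.nonzero((sub>110)&(m>0));print(len(xs))
P=np.array([onz(c,x+295,y+195,28)[:2] for x,y in zip(xs,ys)])
l=cv2.fitLine(P.astype(np.float32),2,0,.01,.01).ravel();d=l[:2]*np.sign(l[1])
s=P@d;o=l[2:]+d*(s.max()-l[2:]@d);print('dir',d,'ang',np.arctan2(d[1],d[0]),'outer',o,'len',np.ptp(s),'axis',o-18*d)
H=[onz(c,x+295,y+195,28)[:2] for x,y in h[:,0]];print(np.ptp(H,0),np.mean([np.min(H,0),np.max(H,0)],0))
M=cv2.moments(h);print('hull centre on z14',onz(c,M['m10']/M['m00']+295,M['m01']/M['m00']+195,14)[:2])
E
```

```text
37
dir [0.51502365 0.85717595] ang 1.0297612 outer [ 487.59532994 -369.44661806] len 11.572957503473518 axis [ 478.32490415 -384.87578485]
[35.95870458 43.24208769] [ 479.17191644 -381.08204583]
hull centre on z14 [ 478.99538011 -384.5469215 ]
```

Call:
jog_arm(
  increments=[
    [1,-7,-20,0,0,-0.13,85],
    [0,0,-20,0,0,-0.13,85],
    [0,0,-25,0,0,-0.14,70],
    [0,0,-30,0,0,0,60],
    [0,0,-30,0,0,0,55],
    [0,0,-25,0,0,0,55],
    [0,0,-14,0,0,0,55],
    [0,0,0,0,0,0,45],
    [0,0,0,0,0,0,20],
    [0,0,0,0,0,0,20],
  ],
  newtons=60,
)

```text
clock: 9.5
position: [480.0, -385.1, 179.8]
ee_rot: [2.731, 1.546, 0.002]
force: [0.1, -0.4, -0.5]
finger_gap: 26.8
grasp_force: 60.1
```

Call:
jog_arm(
  increments=[
    [0,0,0,0,0,0,10],
    [0,0,0,0,0,0,10],
    [0,0,0,0,0,0,10],
    [0,0,0,0,0,0,10],
  ],
)

```text
clock: 9.9
position: [479.8, -385.2, 179.6]
ee_rot: [2.732, 1.546, 0.002]
force: [-0.2, 1.3, 7.1]
finger_gap: 26.9
grasp_force: 61.1
```

```bash
python3 -c "
from h import *
st()"
```

```text
t 9.9 pos [ 479.8 -385.2  179.6] yaw 1.03 z [ 0.003 -0.002 -1.   ] F [-0.2  1.3  7.1] gap 26.92616278266062 gf 61.14301694557071 q [-0.8   0.67 -0.27  0.63  0.    1.32]
```

The knob is held, with a 27 mm gap. I'm lifting it and moving just in front of the spindle for one close look.

Call:
jog_arm(
  increments=[
    [0,0,20,0,0,0,10],
    [0,0,30,0,0,0,10],
    [0,5,30,0,0,0.08,10],
    [7,25,0,0,0,0.1,10],
    [7,25,0,0,0,0.1,10],
    [7,25,0,0,0,0.1,10],
    [7,25,0,0,0,0.1,10],
    [7,25,0,0,0,0,10],
    [7,25,0,0,0,0,10],
    [0,0,0,0,0,0,10],
  ],
)

```text
clock: 10.9
position: [521.5, -227.0, 258.1]
ee_rot: [-2.284, -2.156, -0.001]
force: [-0.2, -0.1, -0.3]
finger_gap: 27.1
grasp_force: 60.2
```

Call:
jog_arm(
  increments=[
    [0,0,0,0,0,0,10],
    [0,0,0,0,0,0,10],
  ],
)

```text
clock: 11.1
position: [521.1, -230.4, 258.0]
ee_rot: [2.288, 2.151, -0.0]
force: [0.9, 0.0, -0.8]
finger_gap: 26.8
grasp_force: 60.2
```

```bash
python3 - <<'E'
from h import *
import pickle
st();c=cam('wrist');pickle.dump(c,open('w3.pkl','wb'));save(c,'w3.png')
print(proj(c,(522,-176,28)))
E
```

```text
t 11.1 pos [ 521.1 -230.4  258. ] yaw 1.509 z [ 0.001 -0.001 -1.   ] F [ 0.9  0.  -0.8] gap 26.793143514679922 gf 60.24881925433874 q [-0.55  0.5  -0.34  0.74 -0.    1.09]
[318.14584356 153.73421978]
```

View pics/w3.png

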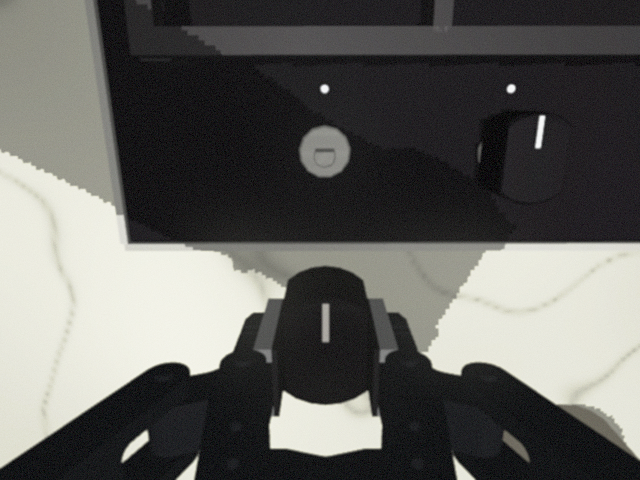

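The view shows the spindle's D face at about (324,157) with its flat to the rear, the held knob's pointer from (325,304) to (325,343), and the other knob at (535,155). I'm zooming in on the spindle to find its centre.

```bash
python3 - <<'E'
from h import *
import pickle
c=pickle.load(open('w3.pkl','rb'))
a=cv2.resize(c['im'][125:180,295:355],(600,550),interpolation=cv2.INTER_NEAREST);a=cv2.convertScaleAbs(a,alpha=1.5)
cv2.imwrite('pics/w3z.png',a[:,:,::-1])
g=c['im'].astype(int).sum(2)
ys,xs=np.nonzero(g[298:350,310:340]>300);xs+=310;ys+=298;print('ptr',xs.min(),xs.max(),ys.min(),ys.max(),xs.mean())
for zt in(106.4,):
  o=onz(c,xs.mean(),ys.min()-.5,zt);i=onz(c,xs.mean(),ys.max()+.5,zt);print(o,i,np.linalg.norm(o-i))
  d=(o-i)[:2];d/=np.linalg.norm(d);print('dir',np.arctan2(d[1],d[0]),'axis',o[:2]-18*d)
E
```

```text
ptr 322 328 304 341 325.01132075471696
[ 522.76621473 -213.06005774  106.4       ] [ 521.96201806 -226.05949227  106.4       ] 13.024286175217375
dir 1.5090110942730186 axis [ 521.65478799 -231.02571193]
```

View pics/w3z.png

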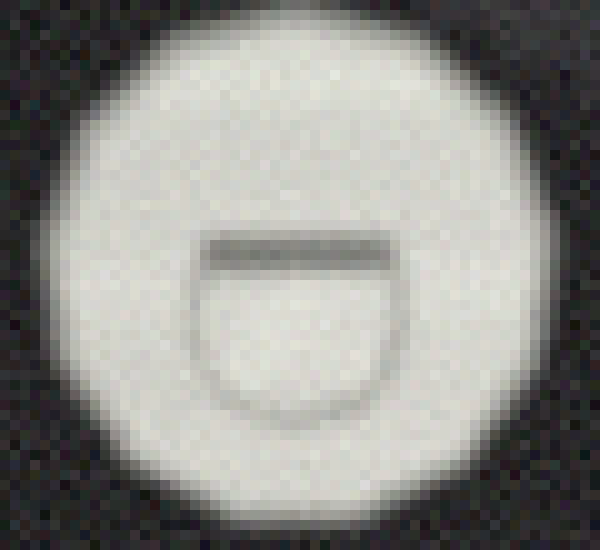

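The zoom shows the D outline spanning 195 to 405 with its bottom at 425, so the spindle axis is at about (324.5,156.5) in full-image pixels, with the flat to the rear.

```bash
python3 - <<'E'
from h import *
import pickle
c=pickle.load(open('w3.pkl','rb'))
s=onz(c,324.5,156.5,28);print(s,'move',s[:2]-[521.65,-231.03])
st()
E
```

```text
[ 524.79229815 -177.41081708   28.        ] move [ 3.14229815 53.61918292]
t 11.15 pos [ 521.  -230.6  257.9] yaw 1.509 z [ 0.    -0.001 -1.   ] F [ 0.4 -0.4 -0.3] gap 26.723057135774663 gf 60.24883909150958 q [-0.55  0.5  -0.34  0.74 -0.    1.09]
```

Call:
jog_arm(
  increments=[
    [1,18,-15,0,0,0,10],
    [1,18,-15,0,0,0,10],
    [1,17.5,-14,0,0,0,10],
    [0,0,0,0,0,0,10],
    [0,0,0,0,0,0,10],
  ],
)

```text
clock: 11.65
position: [524.1, -176.9, 213.7]
ee_rot: [2.289, 2.152, -0.001]
force: [0.2, -0.1, 0.6]
finger_gap: 26.9
grasp_force: 60.2
```

Call:
jog_arm(
  increments=[
    [0,0,-1.5,0,0,0,10],
    [0,0,-1.5,0,0,0,10],
    [0,0,-1.5,0,0,0,10],
    [0,0,-1,0,0,0,10],
    [0,0,-1,0,0,0,10],
    [0,0,-1,0,0,0,10],
    [0,0,0,0,0,0,10],
    [0,0,0,0,0,0,10],
  ],
)

```text
clock: 12.45
position: [524.1, -176.1, 206.2]
ee_rot: [-2.288, -2.153, 0.0]
force: [0.5, -0.2, -0.6]
finger_gap: 26.6
grasp_force: 60.2
```

```bash
python3 -c "
from h import *
st()"
```

```text
t 12.45 pos [ 524.1 -176.1  206.2] yaw 1.51 z [-0.  0. -1.] F [ 0.5 -0.2 -0.6] gap 26.605730563860533 gf 60.24722183123231 q [-0.46  0.54 -0.43  0.6  -0.    1.17]
```

Call:
jog_arm(
  increments=[
    [0,-0.4,-1,0,0,0,10],
    [0,0,-1,0,0,0,10],
    [0,0,-1,0,0,0,10],
    [0,0,0,0,0,0,10],
  ],
)

```text
clock: 12.85
position: [524.0, -176.5, 203.0]
ee_rot: [-2.288, -2.152, 0.0]
force: [0.8, 0.6, -0.3]
finger_gap: 27.0
grasp_force: 60.2
```

Call:
jog_arm(
  increments=[
    [0,0,-1,0,0,0,10],
    [0,0,-1,0,0,0,10],
    [0,0,0,0,0,0,10],
  ],
)

```text
clock: 13.15
position: [524.0, -176.5, 201.0]
ee_rot: [-2.288, -2.153, 0.0]
force: [-0.3, -0.0, -0.4]
finger_gap: 26.9
grasp_force: 60.2
```

There's no contact force and the knob bottom should now be below the spindle tip, so it has entered. I'm continuing down.

Call:
jog_arm(
  increments=[
    [0,0,-1.5,0,0,0,10],
    [0,0,-1.5,0,0,0,10],
    [0,0,-1.5,0,0,0,10],
    [0,0,-1.5,0,0,0,10],
    [0,0,0,0,0,0,10],
  ],
)

```text
clock: 13.65
position: [524.0, -176.5, 194.9]
ee_rot: [-2.288, -2.152, 0.0]
force: [0.3, 0.3, -1.0]
finger_gap: 26.9
grasp_force: 60.2
```

Call:
jog_arm(
  increments=[
    [0,0,-1,0,0,0,10],
    [0,0,-1,0,0,0,10],
    [0,0,0,0,0,0,10],
  ],
)

```text
clock: 13.95
position: [524.0, -176.5, 193.0]
ee_rot: [-2.288, -2.152, 0.0]
force: [0.0, 0.4, -0.4]
finger_gap: 26.9
grasp_force: 60.2
```

Call:
jog_arm(
  increments=[
    [0,0,-1,0,0,0,10],
    [0,0,0,0,0,0,10],
    [0,0,0,0,0,0,10],
  ],
)

```text
clock: 14.25
position: [524.1, -176.6, 192.5]
ee_rot: [2.288, 2.152, 0.0]
force: [-0.7, 0.5, 3.7]
finger_gap: 26.8
grasp_force: 60.8
```

Call:
jog_arm(
  increments=[
    [0,0,-1,0,0,0,10],
    [0,0,0,0,0,0,10],
    [0,0,0,0,0,0,10],
  ],
)

```text
clock: 14.55
position: [524.2, -176.6, 191.4]
ee_rot: [2.288, 2.152, 0.0]
force: [-2.0, -0.2, 4.8]
finger_gap: 27.0
grasp_force: 60.9
```

Call:
jog_arm(
  increments=[
    [0,0,-1,0,0,0,10],
    [0,0,-1,0,0,0,10],
    [0,0,0,0,0,0,10],
    [0,0,0,0,0,0,10],
  ],
)

```text
clock: 14.95
position: [524.2, -176.6, 189.6]
ee_rot: [2.288, 2.152, 0.0]
force: [-0.8, 0.3, 6.9]
finger_gap: 26.6
grasp_force: 61.2
```

```bash
python3 - <<'E'
from h import *
st();c=cam('wrist');D=cam('side')
v=np.hstack([cv2.resize(c['im'],(440,330)),cv2.resize(D['im'][190:370,260:440],(330,330))])
cv2.imwrite('pics/end.png',v[:,:,::-1])
E
```

```text
t 14.95 pos [ 524.2 -176.6  189.6] yaw 1.51 z [ 0. -0. -1.] F [-0.8  0.3  6.9] gap 26.62086612540761 gf 61.16082837805152 q [-0.46  0.57 -0.44  0.57 -0.    1.17]
```

View pics/end.png

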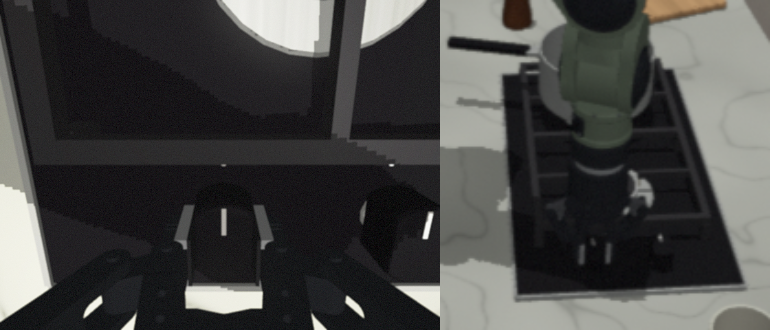

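The end view shows the knob on the spindle in the grip, pointer (224,222) towards the rear, pan still at the rear and the other knob untouched. The force gives about 2 to 3 mm of travel, so I'm pressing slightly more for margin.

Call:
jog_arm(
  increments=[
    [0,0,-0.6,0,0,0,10],
    [0,0,-0.6,0,0,0,10],
    [0,0,0,0,0,0,10],
    [0,0,0,0,0,0,10],
  ],
)

```text
clock: 15.45
position: [524.2, -176.6, 188.5]
ee_rot: [2.288, 2.152, 0.0]
force: [-1.7, 1.5, 8.0]
finger_gap: 26.7
grasp_force: 61.4
```

```bash
python3 -c "
from h import *
st()"
```

```text
t 15.45 pos [ 524.2 -176.6  188.5] yaw 1.51 z [ 0. -0. -1.] F [-1.7  1.5  8. ] gap 26.71151883968533 gf 61.37205183506012 q [-0.46  0.57 -0.44  0.56 -0.    1.17]
```

8 N corresponds to about 3 mm pressed, so I'm handing in.

```bash
python3 -c "
from workcell import robot
print(robot.sign_off())"
```

```text
the job is handed in; nothing more can be done
None
```

The saucepan stands on the rear burner and the knob is home on the spindle, held pressed in about 3 mm (estimated from the 8 N push); the job is handed in at about 15.5 s, and the hand-in gave no verdict.

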